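# Back off a lens clamp by its knurled collar

## Task

With a fingertip, work round the big knurled collar of the lens clamp, counter-clockwise seen from above, to loosen it by two full turns from where it stands; then push the clamp bar aside, away from the robot, until it is well clear of the lens blank. Only touch and push, lift nothing; leave the lens blank lying in its nest and the other things on the bench where they are.

Things in the scene. Friction and masses are not known exactly. Their poses are not given: they have to be found in the camera images.
- clamp: Lens clamp, fixed to the bench: grey plate 124 x 245 x 14 mm (x -62 to 62, y -180 to 65 mm) with an upright stud (ends 72 mm up) that carries the collar and, below it, the dark clamp bar. Origin: on the stud axis at the bench top; z up. At first the bar runs along -y, over the lens nest; +x is the side away from the robot.
- collar_top (a point): Centre of the upper face of the steel collar, 59 mm above the bench when tight. Collar 22 mm high: knurled core 76 mm across with eight upright ribs every 45 degrees, 8 mm wide, reaching 104 mm across; gaps 32 mm wide outside. A fingertip in a gap carries the collar round by a rib. The bar's top is 26 mm below this point. Collar and bar rise 4 mm a turn.
- collar_stud (a point): Tip of a small brass stud (8 mm wide, 4 mm high) on the collar's upper face, 31 mm from the axis, in line with one of the eight ribs. It goes round with the collar and serves for counting turns.
- collar (a joint): Angle of the collar in rad, 0 = fully tight, growing counter-clockwise seen from above (loosening); starts between 0 and 0.4; ends at 25.1 (four turns). Stays where it is left; needs about 0.1 N m. At 0 the stud lies in the clamp's +x direction from the axis.
- bar (a joint): Angle of the bar about the stud axis, rad: 0 = over the lens, growing counter-clockwise from above (to the clamp's +x, away from the robot), stop at 1.2. Stays where left; needs about 0.15 N m. Two lips under its cross head straddle the lens and hold the bar until the collar is more than about one turn loose.
- bar_push (a point): Point on the bar's centre line, mid-thickness, 92 mm from the stud axis, between collar and cross head; moves with the bar. The bar is 26 mm wide, 10.5 mm thick; the cross head (74 x 24 mm) is centred 135 mm from the axis, so the bar's side is free from 52 to 123 mm from the axis.
- lens_centre (a point): Centre of the round clear lens blank, 59 mm across and 8 mm thick, loose, lying flat in the nest on the plate (its top 22 mm above the bench).
- nest (a point): Centre of the lens nest on the clamp, 135 mm from the stud axis along the clamp's -y, 18 mm above the bench. The nest is a ring on the plate, 72 mm outside, 62 mm inside, 4 mm high.
- steel_bush: Bystander: steel bush 22 mm across, 14 mm high, on the bench off the bar's end of the clamp. Origin under its centre.
- brass_gauge: Bystander: brass ring gauge 32 mm across, 9 mm high, on the bench off the bar's end of the clamp. Origin under its centre.
- part_tin: Bystander: round tin 67 mm across, 32 mm high, green lid. Origin under its centre.
- tape_roll: Bystander: paper tape roll 70 mm across, 19 mm high, lying flat. Origin under its centre.
- sanding_block: Bystander: sanding block 46 x 76 x 26 mm. Origin under its centre.
- screwdriver: Bystander: small screwdriver 156 mm long, 20 mm thick, lying along its y, left of the clamp. Origin under its centre.
- pliers: Bystander: pliers 51 x 156 x 12 mm, lying along their y, left of the clamp. Origin under their centre.

How it is judged:
By the outcome, as a careful person would: the job done as asked, in the order asked, and still so for the second after the job is handed in, with the robot touching nothing.
It also fails if it takes over 69 s, if anything falls off the work surface, if the arm or the gripper's body presses on something with over 40 N, if the wrist force passes 120 N, or if a joint passes its speed limit or range.

## Robot

A 6-joint arm with a two-finger parallel gripper is mounted at the origin on a cart in front of the work surface, level with it; the furniture and walls round the work are solid. World frame = base frame: x ahead of the robot, y to its left, z up, the work surface at z = 0. Lengths are in m, angles in rad, forces in N, time in s.
With the tool pointing down it reaches from about 0.325 to 0.85 m from the base axis. Payload 15.5 kg.
Tool frame: the origin (TCP) lies midway between the tips of the shut fingers; the grasp point (between the pads) lies 19 mm behind it (env.grasp_offset is the distance from the TCP to the grasp point, in m); y points along the fingers, z is the direction in which the jaws open and shut, and the axes are right-handed (so a half turn about y gives the same grasp; the last joint's range is limited). The gripper opens to 91 mm and grips with 3 to 60 N. Pads are 32 mm wide; open, the fingers measure 118 mm over their backs; the gripper's body (76 mm by 178 mm) begins 60 mm behind the grasp point.
Start: joints at [1.123, 0.494, 1.345, -0, 1.302, -0.096], TCP at [0.216, 0.587, 0.214] pointing down, gripper open.
Joint ranges: [-2.91, 2.91], [-0.82, 2.16], [0.22, 2.67], [-1.22, 4.37], [0.12, 2.79], [-3.08, 3.08]. Speed limits (rad/s): [1.89, 1.89, 2.57, 3.01, 3.01, 3.01].

## Interface

Orientations are given as a rotation vector (axis times angle).
In Python, from bench import sense, viewer, finish_job, env gives the robot as it stands.
- The arm moves only by the tool step_arm, never from a script. Its argument "increments" is a list of rows, each an object of numbers: "dx", "dy", "dz": the shift along the tool's x, y, z in cm; "turn": the turn about the tool's y in degrees; "fingers": the opening in per cent of the stroke, from 0 (shut) to 100 (fully open). In form: [{"dx": .., "dy": .., "dz": .., "turn": .., "fingers": ..}, ...]. A call has 1 to 20 rows; each row is the pose to reach, as a shift and turn from the pose commanded when the call began, along the tool's axes at that moment; what a row does not reach only later rows make up. A row lasts 1/10 s, in which the tool goes at most 50 mm and 8.59 degrees, less where a joint would pass 70% of its speed; a pose out of reach is approached as far as the arm can. A call with a gripper value outside its range is refused whole. The fingers move at their own pace and stop on an object; the grip force is fixed at half the most. Time passes only in rows, so rows that repeat a pose let the fingers close. It gives the time, the measured TCP pose, the force and the opening at its end, in the units of the state.
- sense(): the state, without advancing time (a new reading comes with each control period).
- viewer.get_image(name): name is "side" or "top" or "wrist"; returns (picture, depth): 480x640x3 uint8, red, green, blue; 480x640 float32, m along the optical axis (not along the pixel's ray), 0 where there is no reading.
- viewer.calibration(name): a dict with "mtx" (3x3 intrinsics, pixels), "dist" ([k1, k2, p1, p2, k3] as OpenCV has them; the pictures are not rectified), "extrinsics" (4x4, takes a point from camera to world coordinates); the wrist camera has in their place "hand_eye" (4x4, takes a point from camera to tool coordinates, whose origin is the TCP and whose axes are the tool frame's). Camera axes: x right, y up, looking along -z (the intrinsics and any distortion apply to the point x, -y, -z); pixel columns grow to the right and rows downward; lengths in m; the calibration is good to about 2 mm. A picture is of the moment at which its call begins: read the wrist's pose just before it. calibration takes no time and is no camera call.
- finish_job(): hands the job in, once; it reports no verdict.
The state is a dict: "t": time; "qpos": joint angles; "qvel": joint speeds; "joint_efforts": joint torques, N m; "eef_pos": TCP position; "ee_rot": TCP orientation; "contact_force": force on the tool from outside, world axes, zero at the start; "ft_torque": the same for the moment, N m; "gripper_width": finger opening in m.
Only numpy, scipy, OpenCV 4.12 (cv2) and the standard library are available. Lean on these libraries where they do the work, as an engineer would, in place of code of your own. Each camera call takes 0.05 s, during which the arm holds its last target.

## Working session

There is one attempt and no reset: what is moved stays moved. The work goes in short steps, Python scripts to look and compute and a tool call to move; the robot and the scene stay as the last step left them, time stands still between calls to the robot, and variables do not carry over. Pictures are saved under pics/ and viewed, and the job is handed in when it is done.

Besides the shell and the picture viewer there is one more tool, called after ">>>" as name(argument=value, ...) on one line, values as JSON. step_arm: Moves the arm, as the interface text tells. Its arguments: {"type":"object","properties":{"increments":{"type":"array"}},"required":["increments"]}

```bash
ls; mkdir -p pics
python3 - <<'E'
from bench import sense, viewer, env
import cv2,numpy as np
s=sense()
for k in s: print(k,np.round(s[k],4))
for n in ['top','side']:
    im,d=viewer.get_image(n); cv2.imwrite(f'pics/{n}0.png',im[:,:,::-1]); np.save(f'pics/{n}0d.npy',d)
    c=viewer.calibration(n); print(n,{k:np.round(v,4).tolist() for k,v in c.items()})
print({k:np.round(v,4).tolist() for k,v in viewer.calibration('wrist').items()})
E
```

```text
pics
t 0.0
qpos [ 1.1225  0.4942  1.3461  0.      1.3025 -0.0955]
qvel [ 0.0002 -0.0004 -0.0007 -0.0001  0.0009  0.    ]
joint_efforts [-4.20000e-03 -8.78822e+01 -3.81866e+01  7.02000e-02  5.34000e-02
 -1.00000e-04]
eef_pos [0.2158 0.5862 0.2133]
ee_rot [-1.5542  0.2771 -0.2766]
contact_force [ 0.113  -0.0771  0.9366]
ft_torque [ 0.0015  0.0082 -0.0287]
gripper_width 0.0913
top {'mtx': [[502.2418, 0.0, 314.9941], [0.0, 502.2418, 232.4176], [0.0, 0.0, 1.0]], 'dist': [0.0382, 0.0, 0.0, 0.0, 0.0], 'extrinsics': [[0.0153, 0.9894, -0.1446, 0.2811], [-0.9999, 0.0153, -0.0009, 0.1585], [0.0014, 0.1446, 0.9895, 1.6707], [0.0, 0.0, 0.0, 1.0]]}
side {'mtx': [[441.0177, 0.0, 316.2376], [0.0, 441.0177, 240.8389], [0.0, 0.0, 1.0]], 'dist': [0.0248, 0.0, 0.0, 0.0, 0.0], 'extrinsics': [[-0.8513, -0.2816, 0.4427, 1.0227], [0.5243, -0.4869, 0.6986, 0.9548], [0.0188, 0.8268, 0.5621, 0.692], [0.0, 0.0, 0.0, 1.0]]}
{'mtx': [[386.9882, 0.0, 317.1084], [0.0, 386.9882, 242.2138], [0.0, 0.0, 1.0]], 'dist': [-0.0105, 0.0, 0.0, 0.0, 0.0], 'hand_eye': [[0.001, -0.9606, -0.2778, -0.0803], [0.0008, 0.2778, -0.9606, -0.1703], [1.0, 0.0008, 0.0011, 0.0004], [0.0, 0.0, 0.0, 1.0]]}
```

View pics/top0.png

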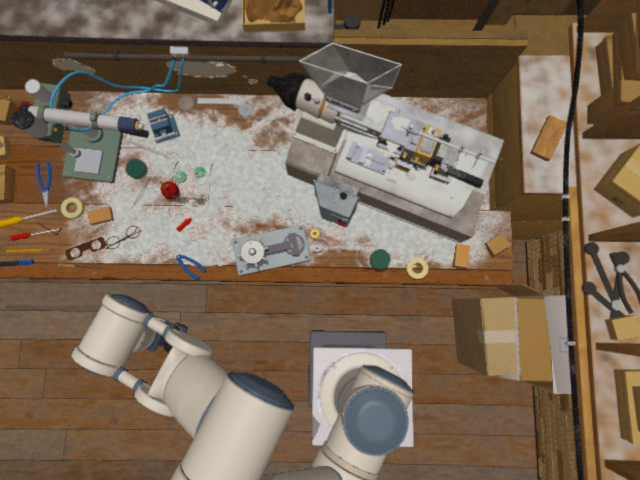

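View pics/side0.png

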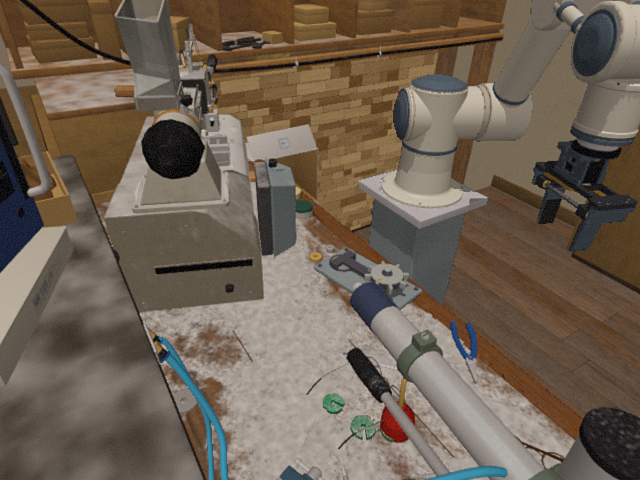

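```bash
cat > h.py <<'E'
import cv2,numpy as np
from scipy.spatial.transform import Rotation as R
from bench import sense, viewer, env
def ext(n,s=None):
    c=viewer.calibration(n)
    if n!='wrist': return c,np.array(c['extrinsics'])
    T=np.eye(4); T[:3,:3]=R.from_rotvec(s['ee_rot']).as_matrix(); T[:3,3]=s['eef_pos']
    return c,T@np.array(c['hand_eye'])
def ray(n,px,z,s=None):
    c,T=ext(n,s)
    p=cv2.undistortPoints(np.array(px,float).reshape(-1,1,2),np.array(c['mtx']),np.array(c['dist']))[:,0]
    d=np.c_[p[:,0],-p[:,1],-np.ones(len(p))]@T[:3,:3].T
    o=T[:3,3]; return o+d*((z-o[2])/d[:,2])[:,None]
def proj(n,P,s=None):
    c,T=ext(n,s); P=np.atleast_2d(P)
    q=(P-T[:3,3])@T[:3,:3]
    q=q*[1,-1,-1]
    return cv2.projectPoints(q.reshape(-1,1,3),np.zeros(3),np.zeros(3),np.array(c['mtx']),np.array(c['dist']))[0][:,0]
E
python3 - <<'E'
from h import *
im=cv2.imread('pics/top0.png'); 
c=im[215:285,160:340]; cv2.imwrite('pics/top0z.png',cv2.resize(c,None,fx=4.4,fy=4.4,interpolation=cv2.INTER_CUBIC))
im=cv2.imread('pics/side0.png'); 
c=im[235:315,300:430]; cv2.imwrite('pics/side0z.png',cv2.resize(c,None,fx=6,fy=6,interpolation=cv2.INTER_CUBIC))
print(ray('top',[[252,252]],0.059),ray('top',[[234,237],[305,227],[311,264],[238,275]],0.014), ray('top',[[316,234]],0.009))
print(ray('side',[[387,273]],0.059))
E
```

```text
[[0.44972966 0.36186135 0.059     ]] [[0.50363951 0.42898402 0.014     ]
 [0.54097507 0.1935689  0.014     ]
 [0.41760179 0.1715005  0.014     ]
 [0.37778579 0.41092022 0.014     ]] [[0.51865245 0.15648514 0.009     ]]
[[0.45169807 0.36295899 0.059     ]]
```

View pics/top0z.png

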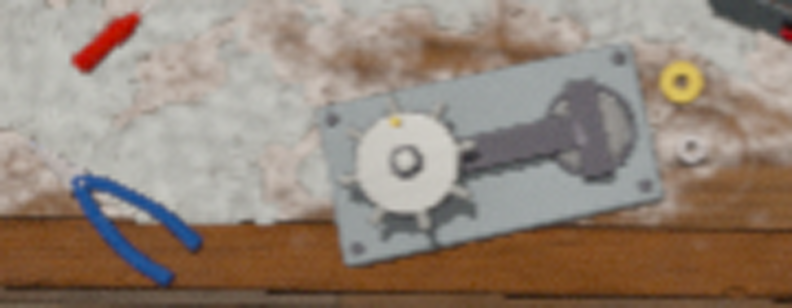

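View pics/side0z.png

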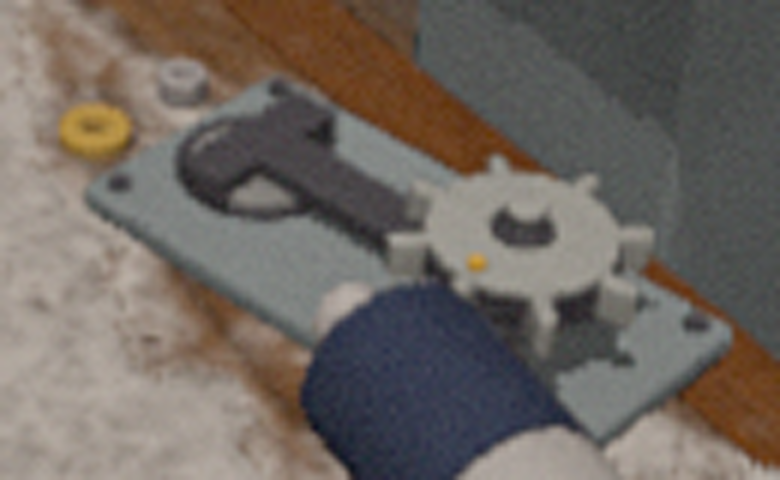

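Run:
```python
from h import *
s=sense(); M=R.from_rotvec(s['ee_rot']).as_matrix(); print(np.round(M,3))
print(np.degrees(np.arctan2(M[1,0],M[0,0])), np.degrees(s['qpos']))
d=np.array([0.44,0.352,0.20])-s['eef_pos']; print(M.T@d*100)
print(ray('top',[[160+395/4.4,215+122/4.4]],.063))
```

```text
[[ 0.938 -0.001  0.346]
 [-0.346 -0.001  0.938]
 [-0.    -1.    -0.001]]
-20.217369171744018 [ 6.43130609e+01  2.83116979e+01  7.71257932e+01  6.45973229e-04
  7.46273988e+01 -5.46974537e+00]
[ 29.13124233   1.35063892 -14.22577128]
[[0.47921883 0.36953614 0.063     ]]
```

>>> step_arm(increments=[{"dx": 4, "dy": 0.2, "dz": -2}, {"dx": 8, "dy": 0.4, "dz": -4}, {"dx": 12, "dy": 0.6, "dz": -6}, {"dx": 16, "dy": 0.8, "dz": -8}, {"dx": 20, "dy": 1, "dz": -10}, {"dx": 24, "dy": 1.2, "dz": -12}, {"dx": 27, "dy": 1.3, "dz": -13.5}, {"dx": 29, "dy": 1.4, "dz": -14.2}, {"dx": 29, "dy": 1.4, "dz": -14.2}, {"dx": 29, "dy": 1.4, "dz": -14.2}])

```text
invalid input at $.increments[0]: expected keys dx, dy, dz, turn, fingers
```

Run:
```python
from h import *
s=sense(); print(s['t'],s['eef_pos'],s['qvel'].round(3),s['contact_force'])
im,d=viewer.get_image('wrist'); cv2.imwrite('pics/w1.png',im[:,:,::-1]); np.save('pics/w1d.npy',d)
import pickle; pickle.dump(s,open('pics/w1.pkl','wb'))
```

```text
0.1 [0.21580435 0.58617915 0.21338075] [ 0.001  0.001 -0.     0.001  0.001 -0.   ] [-0.08866799  0.31417622 -0.50559163]
```

View pics/w1.png

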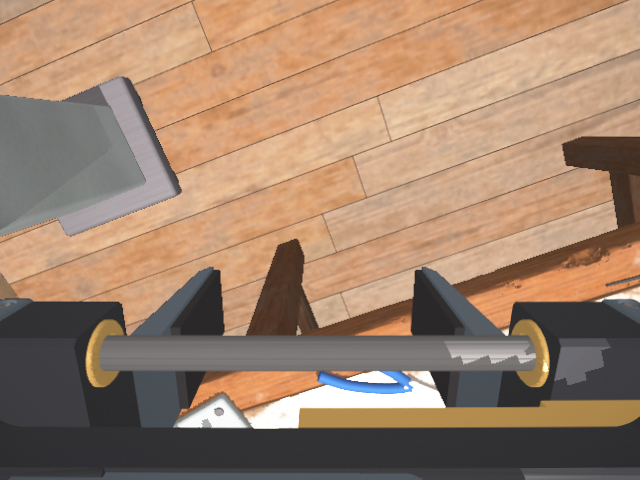

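Run:
```python
from h import *
s=sense(); M=R.from_rotvec(s['ee_rot']).as_matrix()
d=np.array([0.525,0.335,0.20])-s['eef_pos']; print(M.T@d*100)
```

```text
[ 37.69584949   1.35743382 -12.89475323]
```

>>> step_arm(increments=[{"dx": 4, "dy": 0.2, "dz": -1.4, "turn": 0, "fingers": 40}, {"dx": 8, "dy": 0.4, "dz": -2.8, "turn": 0, "fingers": 40}, {"dx": 12, "dy": 0.6, "dz": -4.2, "turn": 0, "fingers": 40}, {"dx": 16, "dy": 0.8, "dz": -5.6, "turn": 0, "fingers": 40}, {"dx": 20, "dy": 1, "dz": -7, "turn": 0, "fingers": 40}, {"dx": 24, "dy": 1.2, "dz": -8.4, "turn": 0, "fingers": 40}, {"dx": 28, "dy": 1.3, "dz": -9.8, "turn": 0, "fingers": 40}, {"dx": 32, "dy": 1.4, "dz": -11, "turn": 0, "fingers": 40}, {"dx": 36, "dy": 1.4, "dz": -12.3, "turn": 0, "fingers": 40}, {"dx": 37.7, "dy": 1.4, "dz": -12.9, "turn": 0, "fingers": 40}, {"dx": 37.7, "dy": 1.4, "dz": -12.9, "turn": 0, "fingers": 40}, {"dx": 37.7, "dy": 1.4, "dz": -12.9, "turn": 0, "fingers": 40}])

```text
t: 1.35
eef_pos: [0.5246, 0.3354, 0.1997]
ee_rot: [-1.553, 0.278, -0.277]
contact_force: [-0.1, -0.3, -0.4]
gripper_width: 0.0367
```

Run:
```python
from h import *
s=sense(); print(s['t'],s['eef_pos'],s['qvel'].round(3),s['contact_force'])
im,d=viewer.get_image('wrist'); cv2.imwrite('pics/w2.png',im[:,:,::-1]); np.save('pics/w2d.npy',d)
import pickle; pickle.dump(s,open('pics/w2.pkl','wb'))
```

```text
1.35 [0.52455507 0.33542309 0.19965037] [ 0.024 -0.007  0.007  0.001 -0.001  0.002] [-0.08445782 -0.28605363 -0.39786434]
```

View pics/w2.png

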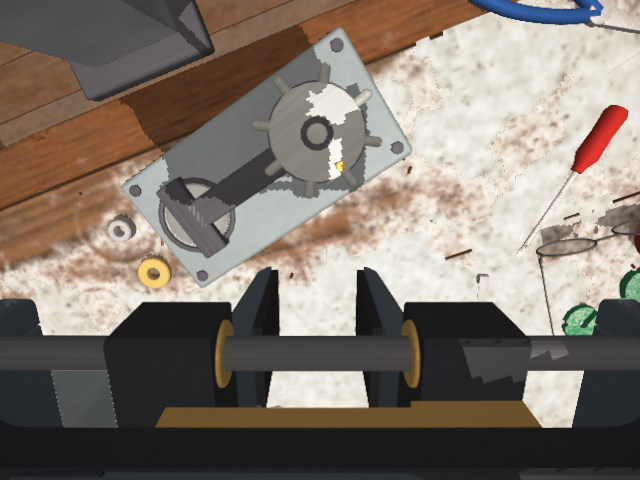

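Run:
```python
from h import *
im=cv2.imread('pics/w2.png'); c=im[20:300,110:420]; cv2.imwrite('pics/w2z.png',cv2.resize(c,None,fx=2.1,fy=2.1,interpolation=cv2.INTER_CUBIC))
c=im[55:210,240:395]; cv2.imwrite('pics/w2zz.png',cv2.resize(c,None,fx=3.8,fy=3.8,interpolation=cv2.INTER_CUBIC))
```

```text
(no output)
```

View pics/w2zz.png

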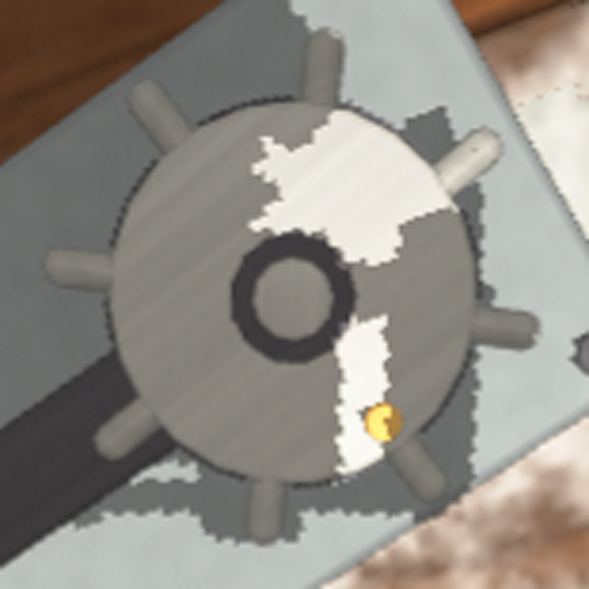

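Run:
```python
from h import *
import pickle; s=pickle.load(open('pics/w2.pkl','rb'))
def zz(p): return np.array(p)/3.8+[240,55]
E=ray('wrist',zz([[110,285],[477,290],[293,98],[293,484],[160,160],[425,425],[160,425]]),.059,s)
P=E[:4]; A=np.c_[2*P[:,:2],np.ones(len(P))]; x=np.linalg.lstsq(A,(P[:,:2]**2).sum(1),rcond=None)[0]
c=x[:2]; print('c',c,'r',np.sqrt(x[2]+c@c), np.linalg.norm(E[:,:2]-c,axis=1))
st=ray('wrist',zz([[383,422]]),.063,s)[0]; print('stud',st, np.linalg.norm(st[:2]-c),np.degrees(np.arctan2(*(st[:2]-c)[::-1])))
tips=ray('wrist',zz([[328,33],[490,135],[535,328],[435,490],[265,540],[100,445],[50,268],[140,88]]),.059,s)
print(np.c_[np.linalg.norm(tips[:,:2]-c,axis=1),np.degrees(np.arctan2(*(tips[:,:2]-c).T[::-1]))])
print('hole',ray('wrist',zz([[293,297]]),.059,s),'studtop',ray('wrist',zz([[293,298]]),.072,s))
pl=ray('wrist',[[338,28],[412,150],[201,287],[123,184]],.014,s);print(pl)
n=ray('wrist',[[197,213]],.018,s);print('nest',n,np.degrees(np.arctan2(*(n[0,:2]-c)[::-1])),np.linalg.norm(n[0,:2]-c))
```

```text
c [0.45121071 0.3626679 ] r 0.03763372331036538 [0.03738479 0.0373863  0.03789314 0.03786741 0.03744553 0.03752152
 0.03780901]
stud [0.48071177 0.37140816 0.063     ] 0.030768566088554054 16.502961196364716
[[ 5.01442337e-02  1.51992933e+02]
 [ 4.98158477e-02  1.08301358e+02]
 [ 4.98565161e-02  6.28128628e+01]
 [ 4.92245141e-02  1.70727858e+01]
 [ 5.01239331e-02 -2.72304513e+01]
 [ 5.02286296e-02 -7.40111197e+01]
 [ 4.97044042e-02 -1.17011766e+02]
 [ 4.98868072e-02 -1.63108168e+02]]
hole [[0.45106964 0.3626281  0.059     ]] studtop [[0.45117991 0.3626033  0.072     ]]
[[0.37850342 0.40785827 0.014     ]
 [0.49441564 0.43726946 0.014     ]
 [0.549089   0.20351084 0.014     ]
 [0.43137286 0.17929571 0.014     ]]
nest [[0.47947475 0.23324883 0.018     ]] -77.6805105732748 0.13246942970811018
```

```bash
cat >> h.py <<'E'
C=np.array([0.4511,0.3626])
def az(s):
    M=R.from_rotvec(s['ee_rot']).as_matrix(); return np.degrees(np.arctan2(M[1,0],M[0,0])),M
def want(phi,r,z,s=None):
    s=s or sense(); a,M=az(s)
    t=np.r_[C+r*np.array([np.cos(np.radians(phi)),np.sin(np.radians(phi))]),z]
    print('t',s['t'],'phi',round(a,2),'pos',s['eef_pos'].round(4),'polar r',np.linalg.norm(s['eef_pos'][:2]-C).round(4),'ang',np.degrees(np.arctan2(*(s['eef_pos'][:2]-C)[::-1])).round(2),'q6',np.degrees(s['qpos'][5]).round(1),'F',s['contact_force'].round(1),'w',s['gripper_width'])
    print('d cm',(M.T@(t-s['eef_pos'])*100).round(2),'turn',round(-(phi-a),2))
E
python3 - <<'E'
from h import *
want(-163,.057,.1)
for a in np.arange(1,21)*6.75: print(round(a,2),(5.7*(np.cos(np.radians(a))-1)).round(2),(5.7*np.sin(np.radians(a))).round(2))
E
```

```text
t 1.4 phi -20.19 pos [0.5242 0.3358 0.1997] polar r 0.0778 ang -20.12 q6 -42.7 F [-0.1  0.1  0.5] w 0.036266240029344705
d cm [-12.31   9.98  -3.45] turn 142.81
6.75 -0.04 0.67
13.5 -0.16 1.33
20.25 -0.35 1.97
27.0 -0.62 2.59
33.75 -0.96 3.17
40.5 -1.37 3.7
47.25 -1.83 4.19
54.0 -2.35 4.61
60.75 -2.91 4.97
67.5 -3.52 5.27
74.25 -4.15 5.49
81.0 -4.81 5.63
87.75 -5.48 5.7
94.5 -6.15 5.68
101.25 -6.81 5.59
108.0 -7.46 5.42
114.75 -8.09 5.18
121.5 -8.68 4.86
128.25 -9.23 4.48
135.0 -9.73 4.03
```

>>> step_arm(increments=[{"dx": -0.7, "dy": 0, "dz": -0.2, "turn": 8, "fingers": 18}, {"dx": -1.4, "dy": 0, "dz": -0.4, "turn": 16, "fingers": 18}, {"dx": -2.1, "dy": 0, "dz": -0.6, "turn": 24, "fingers": 18}, {"dx": -2.8, "dy": 0.5, "dz": -0.8, "turn": 32, "fingers": 18}, {"dx": -3.5, "dy": 1, "dz": -1, "turn": 40, "fingers": 18}, {"dx": -4.2, "dy": 1.5, "dz": -1.2, "turn": 48, "fingers": 18}, {"dx": -4.9, "dy": 2, "dz": -1.4, "turn": 56, "fingers": 18}, {"dx": -5.6, "dy": 2.5, "dz": -1.6, "turn": 64, "fingers": 18}, {"dx": -6.3, "dy": 3, "dz": -1.8, "turn": 72, "fingers": 18}, {"dx": -7, "dy": 4, "dz": -2, "turn": 80, "fingers": 18}, {"dx": -7.7, "dy": 5, "dz": -2.2, "turn": 88, "fingers": 18}, {"dx": -8.4, "dy": 6, "dz": -2.4, "turn": 96, "fingers": 18}, {"dx": -9.1, "dy": 7, "dz": -2.6, "turn": 104, "fingers": 18}, {"dx": -9.8, "dy": 8, "dz": -2.8, "turn": 112, "fingers": 18}, {"dx": -10.5, "dy": 9, "dz": -3, "turn": 120, "fingers": 18}, {"dx": -11.2, "dy": 10, "dz": -3.2, "turn": 128, "fingers": 18}, {"dx": -11.8, "dy": 10, "dz": -3.35, "turn": 136, "fingers": 18}, {"dx": -12.3, "dy": 10, "dz": -3.45, "turn": 142.8, "fingers": 18}, {"dx": -12.3, "dy": 10, "dz": -3.45, "turn": 142.8, "fingers": 18}, {"dx": -12.3, "dy": 10, "dz": -3.45, "turn": 142.8, "fingers": 18}])

```text
t: 3.4
eef_pos: [0.3972, 0.3459, 0.1001]
ee_rot: [-0.313, 2.059, -2.059]
contact_force: [0.2, -0.3, -0.1]
gripper_width: 0.0161
```

Run:
```python
from h import *
want(-163,.057,.045)
s=sense()
im,d=viewer.get_image('wrist'); cv2.imwrite('pics/w3.png',im[:,:,::-1])
import pickle; pickle.dump(s,open('pics/w3.pkl','wb'))
```

```text
t 3.4 phi -162.72 pos [0.3972 0.3459 0.1001] polar r 0.0564 ang -162.81 q6 107.3 F [ 0.2 -0.3 -0.1] w 0.01612494217378337
d cm [ 0.06  5.51 -0.02] turn 0.28
```

View pics/w3.png

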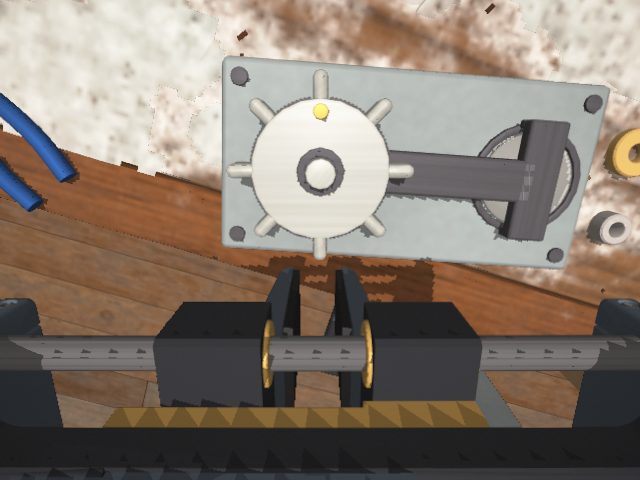

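Run:
```python
from h import *
import pickle; s=pickle.load(open('pics/w3.pkl','rb'))
E=ray('wrist',[[251,173],[389,170],[320,98],[319,239]],.059,s)
print(E, E.mean(0), 'hole',ray('wrist',[[320.5,173]],.07,s)); 
c=(E[0]+E[1])/2; st=ray('wrist',[[321,110]],.063,s)[0]; print(st,np.linalg.norm(st[:2]-C),np.degrees(np.arctan2(*(st[:2]-C)[::-1])))
t=ray('wrist',[[320,257]],.059,s)[0]; print('tip',np.linalg.norm(t[:2]-C),np.degrees(np.arctan2(*(t[:2]-C)[::-1])))
_,M=az(s); 
for p in ([321,110],[320,257],[320,173]): print((M.T@(ray('wrist',[p],.06,s)[0]-s['eef_pos'])*100).round(2))
```

```text
[[0.43912804 0.39770507 0.059     ]
 [0.46274233 0.32692395 0.059     ]
 [0.48663636 0.3734223  0.059     ]
 [0.41459992 0.35152978 0.059     ]] [0.45077666 0.36239528 0.059     ] hole [[0.45132403 0.36221952 0.07      ]]
[0.48100298 0.37116352 0.063     ] 0.031105015089180028 15.980489775499281
tip 0.04889610567062112 -162.36037031991796
[-8.76  4.01  0.08]
[-0.78  4.01  0.04]
[-5.54  4.01  0.03]
```

>>> step_arm(increments=[{"dx": 0.1, "dy": 1.5, "dz": 0, "turn": 0.3, "fingers": 18}, {"dx": 0.1, "dy": 3, "dz": 0, "turn": 0.3, "fingers": 18}, {"dx": 0.1, "dy": 4.2, "dz": 0, "turn": 0.3, "fingers": 18}, {"dx": 0.1, "dy": 5, "dz": 0, "turn": 0.3, "fingers": 18}, {"dx": 0.1, "dy": 5.5, "dz": 0, "turn": 0.3, "fingers": 18}, {"dx": 0.1, "dy": 5.5, "dz": 0, "turn": 0.3, "fingers": 18}])

```text
t: 4.05
eef_pos: [0.3967, 0.3449, 0.0445]
ee_rot: [-0.304, 2.065, -2.065]
contact_force: [0.4, -0.1, -0.1]
gripper_width: 0.0166
```

Run:
```python
from h import *
want(-163,.057,.045)
s=sense()
im,d=viewer.get_image('wrist'); cv2.imwrite('pics/w4.png',im[100:340,160:480,::-1])
```

```text
t 4.05 phi -163.29 pos [0.3967 0.3449 0.0445] polar r 0.0572 ang -161.99 q6 107.8 F [ 0.4 -0.1 -0.1] w 0.016648534150741197
d cm [-0.01 -0.05 -0.1 ] turn -0.29
```

View pics/w4.png

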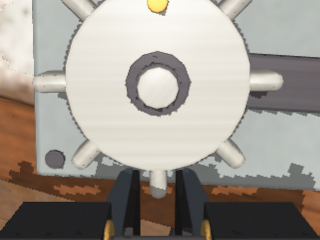

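>>> step_arm(increments=[{"dx": -0.04, "dy": 0, "dz": 0.67, "turn": -6.75, "fingers": 18}, {"dx": -0.16, "dy": 0, "dz": 1.33, "turn": -13.5, "fingers": 18}, {"dx": -0.35, "dy": 0, "dz": 1.97, "turn": -20.25, "fingers": 18}, {"dx": -0.62, "dy": 0, "dz": 2.59, "turn": -27, "fingers": 18}, {"dx": -0.96, "dy": 0, "dz": 3.17, "turn": -33.75, "fingers": 18}, {"dx": -1.37, "dy": -0.05, "dz": 3.7, "turn": -40.5, "fingers": 18}, {"dx": -1.83, "dy": -0.05, "dz": 4.19, "turn": -47.25, "fingers": 18}, {"dx": -2.35, "dy": -0.05, "dz": 4.61, "turn": -54, "fingers": 18}, {"dx": -2.91, "dy": -0.05, "dz": 4.97, "turn": -60.75, "fingers": 18}, {"dx": -3.52, "dy": -0.05, "dz": 5.27, "turn": -67.5, "fingers": 18}, {"dx": -4.15, "dy": -0.1, "dz": 5.49, "turn": -74.25, "fingers": 18}, {"dx": -4.81, "dy": -0.1, "dz": 5.63, "turn": -81, "fingers": 18}, {"dx": -5.48, "dy": -0.1, "dz": 5.7, "turn": -87.75, "fingers": 18}, {"dx": -6.15, "dy": -0.1, "dz": 5.68, "turn": -94.5, "fingers": 18}, {"dx": -6.81, "dy": -0.1, "dz": 5.59, "turn": -101.25, "fingers": 18}, {"dx": -7.46, "dy": -0.15, "dz": 5.42, "turn": -108, "fingers": 18}, {"dx": -8.09, "dy": -0.15, "dz": 5.18, "turn": -114.75, "fingers": 18}, {"dx": -8.68, "dy": -0.15, "dz": 4.86, "turn": -121.5, "fingers": 18}, {"dx": -9.23, "dy": -0.15, "dz": 4.48, "turn": -128.25, "fingers": 18}, {"dx": -9.73, "dy": -0.15, "dz": 4.03, "turn": -135, "fingers": 18}])

```text
t: 6.1
eef_pos: [0.502, 0.3343, 0.047]
ee_rot: [-1.537, 0.383, -0.384]
contact_force: [-0.3, -1.9, 0.3]
gripper_width: 0.0165
```

Run:
```python
from h import *
want(-163+135,.057,.0465)
s=sense()
im,d=viewer.get_image('wrist'); cv2.imwrite('pics/w5.png',im[:340,:,::-1])
```

```text
t 6.1 phi -28.03 pos [0.502  0.3343 0.047 ] polar r 0.0582 ang -29.03 q6 -34.0 F [-0.3 -1.9  0.3] w 0.01650856582641888
d cm [-0.12  0.05  0.1 ] turn -0.03
```

View pics/w5.png

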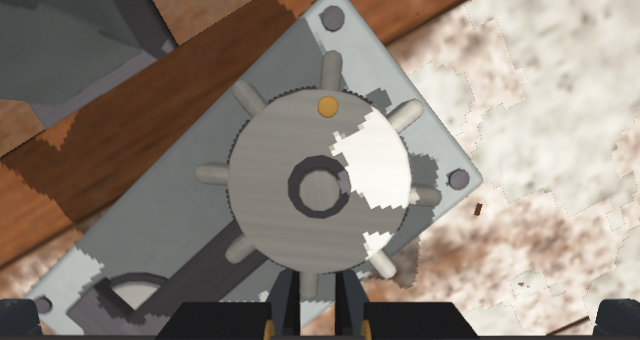

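>>> step_arm(increments=[{"dx": -0.1, "dy": 0, "dz": 0.7, "turn": -6.75, "fingers": 18}, {"dx": -0.25, "dy": 0, "dz": 1.4, "turn": -13.5, "fingers": 18}, {"dx": -0.45, "dy": 0, "dz": 2.05, "turn": -20.25, "fingers": 18}, {"dx": -0.72, "dy": 0, "dz": 2.67, "turn": -27, "fingers": 18}, {"dx": -1.06, "dy": 0, "dz": 3.25, "turn": -33.75, "fingers": 18}, {"dx": -1.47, "dy": -0.05, "dz": 3.8, "turn": -40.5, "fingers": 18}, {"dx": -1.93, "dy": -0.05, "dz": 4.29, "turn": -47.25, "fingers": 18}, {"dx": -2.45, "dy": -0.05, "dz": 4.71, "turn": -54, "fingers": 18}, {"dx": -3.01, "dy": -0.05, "dz": 5.07, "turn": -60.75, "fingers": 18}, {"dx": -3.62, "dy": -0.05, "dz": 5.37, "turn": -67.5, "fingers": 18}, {"dx": -4.25, "dy": -0.1, "dz": 5.59, "turn": -74.25, "fingers": 18}, {"dx": -4.91, "dy": -0.1, "dz": 5.73, "turn": -81, "fingers": 18}, {"dx": -5.58, "dy": -0.1, "dz": 5.8, "turn": -87.75, "fingers": 18}, {"dx": -6.25, "dy": -0.1, "dz": 5.78, "turn": -94.5, "fingers": 18}, {"dx": -6.91, "dy": -0.1, "dz": 5.69, "turn": -101.25, "fingers": 18}, {"dx": -7.56, "dy": -0.15, "dz": 5.52, "turn": -108, "fingers": 18}, {"dx": -8.19, "dy": -0.15, "dz": 5.28, "turn": -114.75, "fingers": 18}, {"dx": -8.78, "dy": -0.15, "dz": 4.96, "turn": -121.5, "fingers": 18}, {"dx": -9.33, "dy": -0.15, "dz": 4.58, "turn": -128.25, "fingers": 18}, {"dx": -9.83, "dy": -0.15, "dz": 4.13, "turn": -135, "fingers": 18}])

```text
t: 8.15
eef_pos: [0.4349, 0.4175, 0.0486]
ee_rot: [-1.056, -1.423, 1.421]
contact_force: [2.2, -0.9, 0.6]
gripper_width: 0.0169
```

Run:
```python
from h import *
want(107,.057,.048)
s=sense()
im,d=viewer.get_image('wrist'); cv2.imwrite('pics/w6.png',im[:340,:,::-1])
```

```text
t 8.15 phi 106.83 pos [0.4349 0.4175 0.0486] polar r 0.0572 ang 106.44 q6 -158.7 F [ 2.2 -0.9  0.6] w 0.016868855391030724
d cm [-0.02  0.06  0.06] turn -0.17
```

View pics/w6.png

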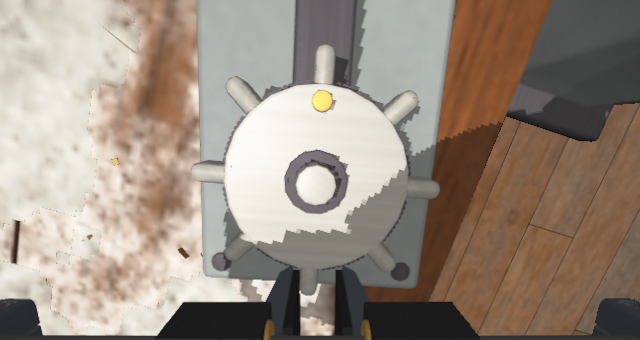

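Run:
```python
import numpy as np
f=lambda b:(b,(5.7*(np.cos(np.radians(b))-1)).round(2),(-5.7*np.sin(np.radians(b))).round(2))
for b in [3,5]+[5+8*k for k in range(1,17)]: print(*f(b))
print()
for b in [8*k for k in range(1,18)]+[142]: print(*f(b))
```

```text
3 -0.01 -0.3
5 -0.02 -0.5
13 -0.15 -1.28
21 -0.38 -2.04
29 -0.71 -2.76
37 -1.15 -3.43
45 -1.67 -4.03
53 -2.27 -4.55
61 -2.94 -4.99
69 -3.66 -5.32
77 -4.42 -5.55
85 -5.2 -5.68
93 -6.0 -5.69
101 -6.79 -5.6
109 -7.56 -5.39
117 -8.29 -5.08
125 -8.97 -4.67
133 -9.59 -4.17

8 -0.06 -0.79
16 -0.22 -1.57
24 -0.49 -2.32
32 -0.87 -3.02
40 -1.33 -3.66
48 -1.89 -4.24
56 -2.51 -4.73
64 -3.2 -5.12
72 -3.94 -5.42
80 -4.71 -5.61
88 -5.5 -5.7
96 -6.3 -5.67
104 -7.08 -5.53
112 -7.84 -5.28
120 -8.55 -4.94
128 -9.21 -4.49
136 -9.8 -3.96
142 -10.19 -3.51
```

>>> step_arm(increments=[{"dx": -0.01, "dy": 0, "dz": -0.3, "turn": 3, "fingers": 18}, {"dx": -0.02, "dy": 0, "dz": -0.5, "turn": 5, "fingers": 18}, {"dx": -0.02, "dy": -2, "dz": -0.5, "turn": 5, "fingers": 18}, {"dx": -0.02, "dy": -4.5, "dz": -0.5, "turn": 5, "fingers": 18}, {"dx": -0.15, "dy": -5, "dz": -1.28, "turn": 13, "fingers": 18}, {"dx": -0.38, "dy": -5, "dz": -2.04, "turn": 21, "fingers": 18}, {"dx": -0.71, "dy": -5, "dz": -2.76, "turn": 29, "fingers": 18}, {"dx": -1.15, "dy": -5, "dz": -3.43, "turn": 37, "fingers": 18}, {"dx": -1.67, "dy": -5, "dz": -4.03, "turn": 45, "fingers": 18}, {"dx": -2.27, "dy": -5, "dz": -4.55, "turn": 53, "fingers": 18}, {"dx": -2.94, "dy": -5, "dz": -4.99, "turn": 61, "fingers": 18}, {"dx": -3.66, "dy": -5, "dz": -5.32, "turn": 69, "fingers": 18}, {"dx": -4.42, "dy": -5, "dz": -5.55, "turn": 77, "fingers": 18}, {"dx": -5.2, "dy": -5, "dz": -5.68, "turn": 85, "fingers": 18}, {"dx": -6, "dy": -5, "dz": -5.69, "turn": 93, "fingers": 18}, {"dx": -6.79, "dy": -5, "dz": -5.6, "turn": 101, "fingers": 18}, {"dx": -7.56, "dy": -5, "dz": -5.39, "turn": 109, "fingers": 18}, {"dx": -8.29, "dy": -5, "dz": -5.08, "turn": 117, "fingers": 18}, {"dx": -8.97, "dy": -5, "dz": -4.67, "turn": 125, "fingers": 18}, {"dx": -9.59, "dy": -5, "dz": -4.17, "turn": 133, "fingers": 18}])

```text
t: 10.2
eef_pos: [0.5024, 0.3371, 0.0983]
ee_rot: [-1.539, 0.368, -0.369]
contact_force: [-0.9, -0.2, -0.1]
gripper_width: 0.0165
```

>>> step_arm(increments=[{"dx": -0.06, "dy": 0, "dz": -0.79, "turn": 8, "fingers": 18}, {"dx": -0.22, "dy": 0, "dz": -1.57, "turn": 16, "fingers": 18}, {"dx": -0.49, "dy": 0, "dz": -2.32, "turn": 24, "fingers": 18}, {"dx": -0.87, "dy": 0, "dz": -3.02, "turn": 32, "fingers": 18}, {"dx": -1.33, "dy": 0, "dz": -3.66, "turn": 40, "fingers": 18}, {"dx": -1.89, "dy": 0, "dz": -4.24, "turn": 48, "fingers": 18}, {"dx": -2.51, "dy": 0, "dz": -4.73, "turn": 56, "fingers": 18}, {"dx": -3.2, "dy": 0, "dz": -5.12, "turn": 64, "fingers": 18}, {"dx": -3.94, "dy": 0, "dz": -5.42, "turn": 72, "fingers": 18}, {"dx": -4.71, "dy": 0, "dz": -5.61, "turn": 80, "fingers": 18}, {"dx": -5.5, "dy": 0, "dz": -5.7, "turn": 88, "fingers": 18}, {"dx": -6.3, "dy": 0, "dz": -5.67, "turn": 96, "fingers": 18}, {"dx": -7.08, "dy": 0, "dz": -5.53, "turn": 104, "fingers": 18}, {"dx": -7.84, "dy": 0, "dz": -5.28, "turn": 112, "fingers": 18}, {"dx": -8.55, "dy": 0, "dz": -4.94, "turn": 120, "fingers": 18}, {"dx": -9.21, "dy": 0, "dz": -4.49, "turn": 128, "fingers": 18}, {"dx": -9.8, "dy": 0, "dz": -3.96, "turn": 136, "fingers": 18}, {"dx": -10.19, "dy": 0, "dz": -3.51, "turn": 142, "fingers": 18}, {"dx": -10.19, "dy": 0, "dz": -3.51, "turn": 142, "fingers": 18}])

```text
t: 12.1
eef_pos: [0.3953, 0.3518, 0.0983]
ee_rot: [-0.211, 2.117, -2.116]
contact_force: [0.3, -0.4, -0.4]
gripper_width: 0.0166
```

Run:
```python
from h import *
want(-168,.057,.048)
s=sense()
im,d=viewer.get_image('wrist'); cv2.imwrite('pics/w7.png',im[:340,:,::-1])
import pickle; pickle.dump(s,open('pics/w7.pkl','wb'))
```

```text
t 12.1 phi -168.6 pos [0.3953 0.3518 0.0983] polar r 0.0568 ang -169.0 q6 113.8 F [ 0.3 -0.4 -0.4] w 0.01656869701885195
d cm [0.02 5.03 0.1 ] turn -0.6
```

View pics/w7.png

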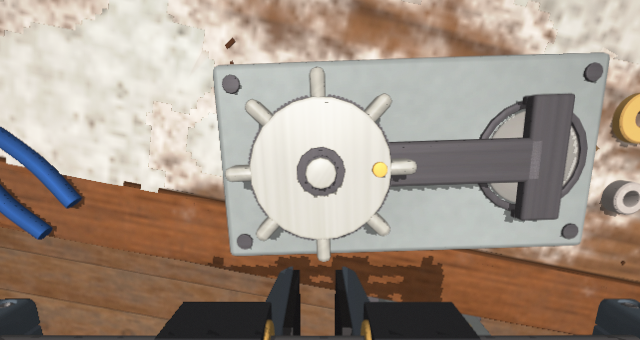

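```bash
cat >> h.py <<'E'
def stud(img,z,s):
    hsv=cv2.cvtColor(img,cv2.COLOR_BGR2HSV); m=((hsv[:,:,0]>18)&(hsv[:,:,0]<32)&(hsv[:,:,1]>140)).astype(np.uint8)
    n,l,st,ce=cv2.connectedComponentsWithStats(m)
    for i in range(1,n):
        if st[i,4]>60:
            p=ray('wrist',[ce[i]],z,s)[0]; print(ce[i].round(1),st[i,4],'r',np.linalg.norm(p[:2]-C).round(4),'az',np.degrees(np.arctan2(*(p[:2]-C)[::-1])).round(2))
E
python3 - <<'E'
from h import *
import pickle
stud(cv2.imread('pics/w2.png'),.063,pickle.load(open('pics/w2.pkl','rb')))
stud(cv2.imread('pics/w3.png'),.063,pickle.load(open('pics/w3.pkl','rb')))
s=pickle.load(open('pics/w7.pkl','rb'))
stud(cv2.imread('pics/w7.png'),.066,s)
_,M=az(s); 
for p in ([324,258],[321,171]): print((M.T@(ray('wrist',[p],.063,s)[0]-s['eef_pos'])*100).round(2))
E
```

```text
[500.6 406.9] 103 r 0.3053 az 14.11
[202.1 418. ] 117 r 0.2865 az -43.06
[-0.87  3.53  0.27]
[-5.69  3.53  0.09]
```

```bash
sed -i 's/hsv\[:,:,0\]>18/hsv[:,:,0]>14/; s/st\[i,4\]>60/st[i,4]>25/; s/>140/>110/' h.py
python3 - <<'E'
from h import *
import pickle
im=cv2.imread('pics/w7.png'); print(cv2.cvtColor(im[165:175,375:385],cv2.COLOR_BGR2HSV)[5])
for n,z in (('w2',.063),('w3',.063),('w7',.066)):
  print(n); stud(cv2.imread(f'pics/{n}.png'),z,pickle.load(open(f'pics/{n}.pkl','rb')))
s=pickle.load(open('pics/w7.pkl','rb'))
for p in ([380,170],): 
    q=ray('wrist',[p],.066,s)[0][:2]-C; print(np.linalg.norm(q),np.degrees(np.arctan2(q[1],q[0])))
E
```

```text
[[ 25 133 254]
 [ 25 132 254]
 [ 25 133 254]
 [ 25 131 254]
 [ 25 131 254]
 [ 25 134 254]
 [ 25 135 254]
 [ 25 135 254]
 [ 25 135 254]
 [ 25 134 253]]
w2
[340.4 165.3] 73 r 0.032 az 11.8
[154.4 272. ] 774 r 0.1808 az -70.44
[222.  353.8] 735 r 0.213 az -44.4
[412.4 354.1] 735 r 0.2125 az 3.25
[356.8 416.2] 8387 r 0.2646 az -12.33
w3
[320.4 111.1] 167 r 0.0304 az 16.34
[624.  153.6] 1251 r 0.1609 az -69.35
[266.7 354. ] 527 r 0.1144 az -178.97
[367.5 354.2] 522 r 0.114 az -147.76
[307.3 416. ] 8507 r 0.1555 az -165.55
w7
[627.3 119.4] 1047 r 0.1568 az -69.01
[379.4 169.1] 171 r 0.0308 az -76.16
[268.2 329.9] 166 r 0.0961 az 173.11
[366.1 329.9] 165 r 0.0952 az -152.15
0.031052983699410692 -77.01425354737711
```

>>> step_arm(increments=[{"dx": 0, "dy": 1.5, "dz": 0.25, "turn": -2, "fingers": 18}, {"dx": 0, "dy": 3, "dz": 0.25, "turn": -2, "fingers": 18}, {"dx": 0, "dy": 4.2, "dz": 0.25, "turn": -2, "fingers": 18}, {"dx": 0, "dy": 5, "dz": 0.25, "turn": -2, "fingers": 18}, {"dx": 0, "dy": 5, "dz": 0.25, "turn": -2, "fingers": 18}])

```text
t: 12.65
eef_pos: [0.3954, 0.3483, 0.0471]
ee_rot: [-0.253, 2.094, -2.096]
contact_force: [-1.0, -0.2, -0.1]
gripper_width: 0.0164
```

Run:
```python
from h import *
want(-166.5,.057,.048)
im,d=viewer.get_image('wrist'); cv2.imwrite('pics/w8.png',im[100:340,160:480,::-1])
```

```text
t 12.65 phi -166.3 pos [0.3954 0.3483 0.0471] polar r 0.0575 ang -165.59 q6 111.2 F [-1.  -0.2 -0.1] w 0.01643778249066071
d cm [-0.05 -0.09 -0.09] turn 0.2
```

View pics/w8.png

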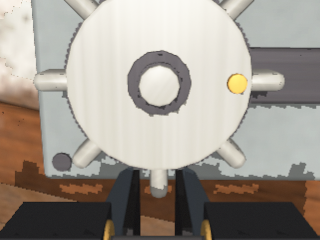

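Centred; second stroke.

>>> step_arm(increments=[{"dx": -0.04, "dy": 0, "dz": 0.67, "turn": -6.75, "fingers": 18}, {"dx": -0.16, "dy": 0, "dz": 1.33, "turn": -13.5, "fingers": 18}, {"dx": -0.35, "dy": 0, "dz": 1.97, "turn": -20.25, "fingers": 18}, {"dx": -0.62, "dy": 0, "dz": 2.59, "turn": -27, "fingers": 18}, {"dx": -0.96, "dy": 0, "dz": 3.17, "turn": -33.75, "fingers": 18}, {"dx": -1.37, "dy": -0.05, "dz": 3.7, "turn": -40.5, "fingers": 18}, {"dx": -1.83, "dy": -0.05, "dz": 4.19, "turn": -47.25, "fingers": 18}, {"dx": -2.35, "dy": -0.05, "dz": 4.61, "turn": -54, "fingers": 18}, {"dx": -2.91, "dy": -0.05, "dz": 4.97, "turn": -60.75, "fingers": 18}, {"dx": -3.52, "dy": -0.05, "dz": 5.27, "turn": -67.5, "fingers": 18}, {"dx": -4.15, "dy": -0.1, "dz": 5.49, "turn": -74.25, "fingers": 18}, {"dx": -4.81, "dy": -0.1, "dz": 5.63, "turn": -81, "fingers": 18}, {"dx": -5.48, "dy": -0.1, "dz": 5.7, "turn": -87.75, "fingers": 18}, {"dx": -6.15, "dy": -0.1, "dz": 5.68, "turn": -94.5, "fingers": 18}, {"dx": -6.81, "dy": -0.1, "dz": 5.59, "turn": -101.25, "fingers": 18}, {"dx": -7.46, "dy": -0.15, "dz": 5.42, "turn": -108, "fingers": 18}, {"dx": -8.09, "dy": -0.15, "dz": 5.18, "turn": -114.75, "fingers": 18}, {"dx": -8.68, "dy": -0.15, "dz": 4.86, "turn": -121.5, "fingers": 18}, {"dx": -9.23, "dy": -0.15, "dz": 4.48, "turn": -128.25, "fingers": 18}, {"dx": -9.73, "dy": -0.15, "dz": 4.03, "turn": -135, "fingers": 18}])

```text
t: 14.7
eef_pos: [0.5002, 0.3326, 0.0501]
ee_rot: [-1.529, 0.424, -0.425]
contact_force: [0.2, -2.3, 0.0]
gripper_width: 0.0164
```

Run:
```python
from h import *
want(-31.5,.057,.0495)
```

```text
t 14.7 phi -31.02 pos [0.5002 0.3326 0.0501] polar r 0.0576 ang -31.44 q6 -31.0 F [ 0.2 -2.3  0. ] w 0.016417696338567524
d cm [-0.06  0.06 -0.01] turn 0.48
```

>>> step_arm(increments=[{"dx": -0.08, "dy": 0, "dz": 0.67, "turn": -6.75, "fingers": 18}, {"dx": -0.2, "dy": 0, "dz": 1.33, "turn": -13.5, "fingers": 18}, {"dx": -0.4, "dy": 0, "dz": 1.97, "turn": -20.25, "fingers": 18}, {"dx": -0.67, "dy": 0, "dz": 2.59, "turn": -27, "fingers": 18}, {"dx": -1.01, "dy": 0, "dz": 3.17, "turn": -33.75, "fingers": 18}, {"dx": -1.42, "dy": -0.05, "dz": 3.7, "turn": -40.5, "fingers": 18}, {"dx": -1.88, "dy": -0.05, "dz": 4.19, "turn": -47.25, "fingers": 18}, {"dx": -2.4, "dy": -0.05, "dz": 4.61, "turn": -54, "fingers": 18}, {"dx": -2.96, "dy": -0.05, "dz": 4.97, "turn": -60.75, "fingers": 18}, {"dx": -3.57, "dy": -0.05, "dz": 5.27, "turn": -67.5, "fingers": 18}, {"dx": -4.2, "dy": -0.1, "dz": 5.49, "turn": -74.25, "fingers": 18}, {"dx": -4.86, "dy": -0.1, "dz": 5.63, "turn": -81, "fingers": 18}, {"dx": -5.53, "dy": -0.1, "dz": 5.7, "turn": -87.75, "fingers": 18}, {"dx": -6.2, "dy": -0.1, "dz": 5.68, "turn": -94.5, "fingers": 18}, {"dx": -6.86, "dy": -0.1, "dz": 5.59, "turn": -101.25, "fingers": 18}, {"dx": -7.51, "dy": -0.15, "dz": 5.42, "turn": -108, "fingers": 18}, {"dx": -8.14, "dy": -0.15, "dz": 5.18, "turn": -114.75, "fingers": 18}, {"dx": -8.73, "dy": -0.15, "dz": 4.86, "turn": -121.5, "fingers": 18}, {"dx": -9.28, "dy": -0.15, "dz": 4.48, "turn": -128.25, "fingers": 18}, {"dx": -9.78, "dy": -0.15, "dz": 4.03, "turn": -135, "fingers": 18}])

```text
t: 16.7
eef_pos: [0.4376, 0.4181, 0.0518]
ee_rot: [-1.084, -1.388, 1.386]
contact_force: [2.7, -0.5, 1.0]
gripper_width: 0.0164
```

Run:
```python
from h import *
want(103.5,.057,.051)
```

```text
t 16.7 phi 103.99 pos [0.4376 0.4181 0.0518] polar r 0.0572 ang 103.66 q6 -155.9 F [ 2.7 -0.5  1. ] w 0.016360818031682673
d cm [-0.02  0.08 -0.02] turn 0.49
```

>>> step_arm(increments=[{"dx": -0.01, "dy": 0, "dz": -0.3, "turn": 3, "fingers": 18}, {"dx": -0.02, "dy": 0, "dz": -0.5, "turn": 5, "fingers": 18}, {"dx": -0.02, "dy": -2, "dz": -0.5, "turn": 5, "fingers": 18}, {"dx": -0.02, "dy": -4.5, "dz": -0.5, "turn": 5, "fingers": 18}, {"dx": -0.15, "dy": -5, "dz": -1.28, "turn": 13, "fingers": 18}, {"dx": -0.38, "dy": -5, "dz": -2.04, "turn": 21, "fingers": 18}, {"dx": -0.71, "dy": -5, "dz": -2.76, "turn": 29, "fingers": 18}, {"dx": -1.15, "dy": -5, "dz": -3.43, "turn": 37, "fingers": 18}, {"dx": -1.67, "dy": -5, "dz": -4.03, "turn": 45, "fingers": 18}, {"dx": -2.27, "dy": -5, "dz": -4.55, "turn": 53, "fingers": 18}, {"dx": -2.94, "dy": -5, "dz": -4.99, "turn": 61, "fingers": 18}, {"dx": -3.66, "dy": -5, "dz": -5.32, "turn": 69, "fingers": 18}, {"dx": -4.42, "dy": -5, "dz": -5.55, "turn": 77, "fingers": 18}, {"dx": -5.2, "dy": -5, "dz": -5.68, "turn": 85, "fingers": 18}, {"dx": -6, "dy": -5, "dz": -5.69, "turn": 93, "fingers": 18}, {"dx": -6.79, "dy": -5, "dz": -5.6, "turn": 101, "fingers": 18}, {"dx": -7.56, "dy": -5, "dz": -5.39, "turn": 109, "fingers": 18}, {"dx": -8.29, "dy": -5, "dz": -5.08, "turn": 117, "fingers": 18}, {"dx": -8.97, "dy": -5, "dz": -4.67, "turn": 125, "fingers": 18}, {"dx": -9.59, "dy": -5, "dz": -4.17, "turn": 133, "fingers": 18}])

```text
t: 18.7
eef_pos: [0.5007, 0.3343, 0.1017]
ee_rot: [-1.532, 0.405, -0.406]
contact_force: [-0.3, -0.0, 0.0]
gripper_width: 0.0164
```

>>> step_arm(increments=[{"dx": -0.06, "dy": 0, "dz": -0.79, "turn": 8, "fingers": 18}, {"dx": -0.22, "dy": 0, "dz": -1.57, "turn": 16, "fingers": 18}, {"dx": -0.49, "dy": 0, "dz": -2.32, "turn": 24, "fingers": 18}, {"dx": -0.87, "dy": 0, "dz": -3.02, "turn": 32, "fingers": 18}, {"dx": -1.33, "dy": 0, "dz": -3.66, "turn": 40, "fingers": 18}, {"dx": -1.89, "dy": 0, "dz": -4.24, "turn": 48, "fingers": 18}, {"dx": -2.51, "dy": 0, "dz": -4.73, "turn": 56, "fingers": 18}, {"dx": -3.2, "dy": 0, "dz": -5.12, "turn": 64, "fingers": 18}, {"dx": -3.94, "dy": 0, "dz": -5.42, "turn": 72, "fingers": 18}, {"dx": -4.71, "dy": 0, "dz": -5.61, "turn": 80, "fingers": 18}, {"dx": -5.5, "dy": 0, "dz": -5.7, "turn": 88, "fingers": 18}, {"dx": -6.3, "dy": 0, "dz": -5.67, "turn": 96, "fingers": 18}, {"dx": -6.4, "dy": 0, "dz": -5.66, "turn": 97, "fingers": 18}, {"dx": -6.4, "dy": 0, "dz": -5.66, "turn": 97, "fingers": 18}])

```text
t: 20.1
eef_pos: [0.4172, 0.3167, 0.1014]
ee_rot: [-0.841, 1.656, -1.656]
contact_force: [-0.2, -0.7, 0.2]
gripper_width: 0.0166
```

Run:
```python
from h import *
want(-126,.057,.051)
s=sense()
im,d=viewer.get_image('wrist'); cv2.imwrite('pics/w9.png',im[:340,:,::-1])
import pickle; pickle.dump(s,open('pics/w9.pkl','wb'))
stud(cv2.imread('pics/w9.png'),.069,s)
```

```text
t 20.1 phi -126.1 pos [0.4172 0.3167 0.1014] polar r 0.0571 ang -126.46 q6 66.8 F [-0.2 -0.7  0.2] w 0.016610854165281696
d cm [-0.    5.04  0.04] turn -0.1
[431.8  23. ] 27 r 0.0872 az 17.31
[281.6 215.5] 162 r 0.0307 az -169.33
[546.9 320.3] 1201 r 0.1566 az -68.88
[268.2 330. ] 168 r 0.0957 az -144.81
[366.1 329.9] 163 r 0.0944 az -109.81
```

View pics/w9.png

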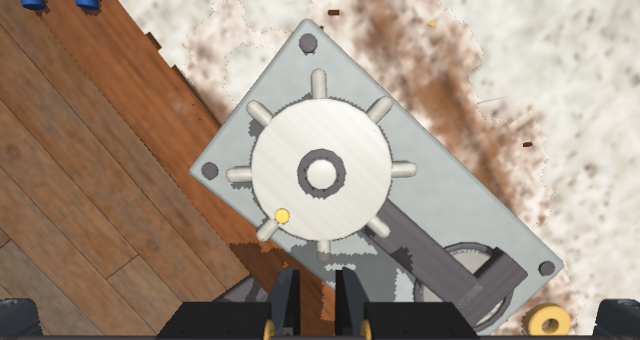

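>>> step_arm(increments=[{"dx": 0, "dy": 1.5, "dz": 0.22, "turn": -1.8, "fingers": 18}, {"dx": 0, "dy": 3, "dz": 0.22, "turn": -1.8, "fingers": 18}, {"dx": 0, "dy": 4.2, "dz": 0.22, "turn": -1.8, "fingers": 18}, {"dx": 0, "dy": 5, "dz": 0.22, "turn": -1.8, "fingers": 18}, {"dx": 0, "dy": 5, "dz": 0.22, "turn": -1.8, "fingers": 18}])

```text
t: 20.65
eef_pos: [0.4184, 0.3149, 0.0501]
ee_rot: [-0.863, 1.637, -1.637]
contact_force: [0.5, -0.1, 0.4]
gripper_width: 0.0163
```

Run:
```python
from h import *
want(-124.3,.057,.051)
im,d=viewer.get_image('wrist'); cv2.imwrite('pics/w10.png',im[100:340,160:480,::-1])
```

```text
t 20.65 phi -124.47 pos [0.4184 0.3149 0.0501] polar r 0.0578 ang -124.44 q6 64.9 F [ 0.5 -0.1  0.4] w 0.016342394802489377
d cm [-0.08 -0.09  0.01] turn -0.17
```

View pics/w10.png

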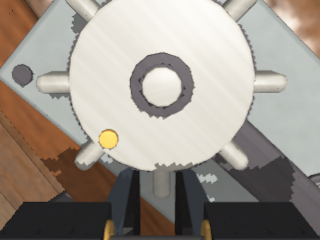

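>>> step_arm(increments=[{"dx": -0.08, "dy": 0, "dz": 0.67, "turn": -6.75, "fingers": 18}, {"dx": -0.2, "dy": 0, "dz": 1.33, "turn": -13.5, "fingers": 18}, {"dx": -0.4, "dy": 0, "dz": 1.97, "turn": -20.25, "fingers": 18}, {"dx": -0.67, "dy": 0, "dz": 2.59, "turn": -27, "fingers": 18}, {"dx": -1.01, "dy": 0, "dz": 3.17, "turn": -33.75, "fingers": 18}, {"dx": -1.42, "dy": -0.05, "dz": 3.7, "turn": -40.5, "fingers": 18}, {"dx": -1.88, "dy": -0.05, "dz": 4.19, "turn": -47.25, "fingers": 18}, {"dx": -2.4, "dy": -0.05, "dz": 4.61, "turn": -54, "fingers": 18}, {"dx": -2.96, "dy": -0.05, "dz": 4.97, "turn": -60.75, "fingers": 18}, {"dx": -3.57, "dy": -0.05, "dz": 5.27, "turn": -67.5, "fingers": 18}, {"dx": -4.2, "dy": -0.1, "dz": 5.49, "turn": -74.25, "fingers": 18}, {"dx": -4.86, "dy": -0.1, "dz": 5.63, "turn": -81, "fingers": 18}, {"dx": -5.53, "dy": -0.1, "dz": 5.7, "turn": -87.75, "fingers": 18}, {"dx": -6.2, "dy": -0.1, "dz": 5.68, "turn": -94.5, "fingers": 18}, {"dx": -6.86, "dy": -0.1, "dz": 5.59, "turn": -101.25, "fingers": 18}, {"dx": -7.51, "dy": -0.15, "dz": 5.42, "turn": -108, "fingers": 18}, {"dx": -8.14, "dy": -0.15, "dz": 5.18, "turn": -114.75, "fingers": 18}, {"dx": -8.73, "dy": -0.15, "dz": 4.86, "turn": -121.5, "fingers": 18}, {"dx": -9.28, "dy": -0.15, "dz": 4.48, "turn": -128.25, "fingers": 18}, {"dx": -9.78, "dy": -0.15, "dz": 4.03, "turn": -135, "fingers": 18}])

```text
t: 22.7
eef_pos: [0.5075, 0.3731, 0.0531]
ee_rot: [-1.566, -0.148, 0.148]
contact_force: [-1.1, -1.2, 0.5]
gripper_width: 0.0161
```

Run:
```python
from h import *
want(10.7,.057,.0525)
```

```text
t 22.7 phi 10.79 pos [0.5075 0.3731 0.0531] polar r 0.0573 ang 10.55 q6 -69.9 F [-1.1 -1.2  0.5] w 0.016097914179890066
d cm [-0.03  0.06  0.01] turn 0.09
```

>>> step_arm(increments=[{"dx": -0.04, "dy": 0, "dz": 0.67, "turn": -6.75, "fingers": 18}, {"dx": -0.16, "dy": 0, "dz": 1.33, "turn": -13.5, "fingers": 18}, {"dx": -0.35, "dy": 0, "dz": 1.97, "turn": -20.25, "fingers": 18}, {"dx": -0.62, "dy": 0, "dz": 2.59, "turn": -27, "fingers": 18}, {"dx": -0.96, "dy": 0, "dz": 3.17, "turn": -33.75, "fingers": 18}, {"dx": -1.37, "dy": -0.05, "dz": 3.7, "turn": -40.5, "fingers": 18}, {"dx": -1.83, "dy": -0.05, "dz": 4.19, "turn": -47.25, "fingers": 18}, {"dx": -2.35, "dy": -0.05, "dz": 4.61, "turn": -54, "fingers": 18}, {"dx": -2.6, "dy": -0.05, "dz": 4.78, "turn": -57, "fingers": 18}, {"dx": -2.6, "dy": -0.05, "dz": 4.78, "turn": -57, "fingers": 18}])

```text
t: 23.7
eef_pos: [0.473, 0.4155, 0.0536]
ee_rot: [-1.369, -0.917, 0.916]
contact_force: [-0.7, 0.3, 0.6]
gripper_width: 0.0165
```

Run:
```python
from h import *
want(67.7,.057,.053)
s=sense()
im,d=viewer.get_image('wrist'); cv2.imwrite('pics/w11.png',im[:340,:,::-1])
import pickle; pickle.dump(s,open('pics/w11.pkl','wb'))
stud(cv2.imread('pics/w11.png'),.071,s)
```

```text
t 23.7 phi 67.58 pos [0.473  0.4155 0.0536] polar r 0.0573 ang 67.5 q6 -121.7 F [-0.7  0.3  0.6] w 0.016514817097308253
d cm [-0.03  0.06  0.02] turn -0.12
[258.3 234.5] 274 r 0.03 az 18.82
[268.2 329.9] 164 r 0.0663 az 49.98
[366.  329.8] 163 r 0.0673 az 87.61
```

View pics/w11.png

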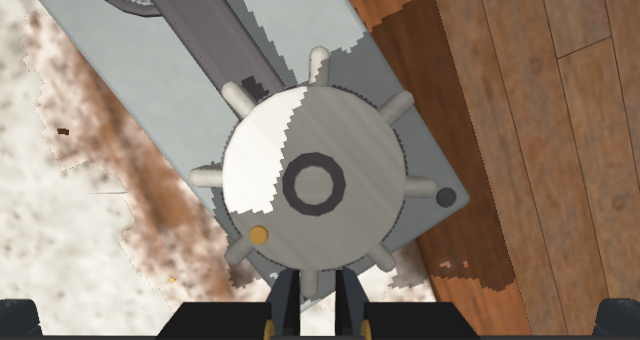

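>>> step_arm(increments=[{"dx": 0, "dy": 0, "dz": -0.3, "turn": 3, "fingers": 18}, {"dx": 0, "dy": 0, "dz": -0.3, "turn": 3, "fingers": 18}, {"dx": 0, "dy": -2, "dz": -0.3, "turn": 3, "fingers": 18}, {"dx": 0, "dy": -4.5, "dz": -0.3, "turn": 3, "fingers": 18}, {"dx": 0, "dy": -7, "dz": -0.3, "turn": 3, "fingers": 18}, {"dx": 0, "dy": -7, "dz": -0.3, "turn": 3, "fingers": 0}])

```text
t: 24.35
eef_pos: [0.4774, 0.4152, 0.1264]
ee_rot: [-1.387, -0.88, 0.871]
contact_force: [-0.4, -1.1, -0.2]
gripper_width: 0.0108
```

Run:
```python
from h import *
want(64.6,.057,.12)
s=sense(); a,M=az(s)
im,d=viewer.get_image('wrist'); cv2.imwrite('pics/w12.png',im[:,:,::-1])
stud(cv2.imread('pics/w12.png')[:340],.071,s)
b=np.radians(-77.5); p=C+np.array([[np.cos(b),-np.sin(b)],[np.sin(b),np.cos(b)]])@[.09,-.0365]
print(p,(M.T@(np.r_[p,.12]-s['eef_pos'])*100).round(2), a+77.5)
for x in np.arange(1,17)*4:
  t=np.radians(x); q=np.array([[np.cos(t),-np.sin(t)],[np.sin(t),np.cos(t)]])@[9,-2.65]-[9,-2.65]; print(x,q.round(2))
```

```text
t 24.35 phi 64.5 pos [0.4774 0.4152 0.1264] polar r 0.0588 ang 63.42 q6 -118.9 F [-0.4 -1.1 -0.2] w 0.010779852329239776
d cm [-0.18  0.63  0.12] turn -0.1
[280.  202.1] 133 r 0.0301 az 18.9
[279.1 329.9] 146 r 0.1079 az 51.42
[355.1 329.9] 145 r 0.108 az 77.87
[0.43494476 0.26683331] [-15.22   0.57  -2.55] 141.9973415808737
4 [0.16 0.63]
8 [0.28 1.28]
12 [0.35 1.93]
16 [0.38 2.58]
20 [0.36 3.24]
24 [0.3  3.89]
28 [0.19 4.54]
32 [0.04 5.17]
36 [-0.16  5.8 ]
40 [-0.4   6.41]
44 [-0.69  7.  ]
48 [-1.01  7.57]
52 [-1.37  8.11]
56 [-1.77  8.63]
60 [-2.21  9.12]
64 [-2.67  9.58]
```

View pics/w12.png

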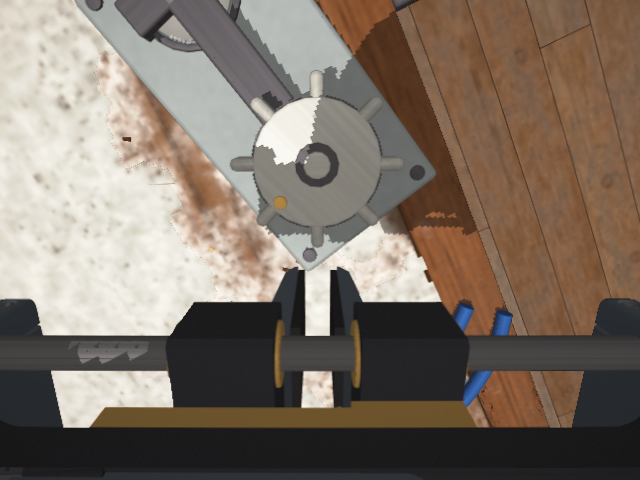

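>>> step_arm(increments=[{"dx": -0.9, "dy": 0, "dz": -0.1, "turn": 8, "fingers": 0}, {"dx": -1.7, "dy": 0, "dz": -0.3, "turn": 16, "fingers": 0}, {"dx": -2.6, "dy": 0, "dz": -0.4, "turn": 24, "fingers": 0}, {"dx": -3.5, "dy": 0, "dz": -0.6, "turn": 32, "fingers": 0}, {"dx": -4.3, "dy": 0, "dz": -0.7, "turn": 40, "fingers": 0}, {"dx": -5.2, "dy": 0, "dz": -0.9, "turn": 48, "fingers": 0}, {"dx": -6, "dy": 0, "dz": -1, "turn": 56, "fingers": 0}, {"dx": -6.9, "dy": 0, "dz": -1.2, "turn": 64, "fingers": 0}, {"dx": -7.7, "dy": 0, "dz": -1.3, "turn": 72, "fingers": 0}, {"dx": -8.6, "dy": 0, "dz": -1.4, "turn": 80, "fingers": 0}, {"dx": -9.5, "dy": 0, "dz": -1.6, "turn": 88, "fingers": 0}, {"dx": -10.3, "dy": 0, "dz": -1.7, "turn": 96, "fingers": 0}, {"dx": -11.2, "dy": 0, "dz": -1.9, "turn": 104, "fingers": 0}, {"dx": -12, "dy": 0, "dz": -2, "turn": 112, "fingers": 0}, {"dx": -12.9, "dy": 0, "dz": -2.1, "turn": 120, "fingers": 0}, {"dx": -13.7, "dy": 0, "dz": -2.3, "turn": 128, "fingers": 0}, {"dx": -14.6, "dy": 0, "dz": -2.4, "turn": 136, "fingers": 0}, {"dx": -15.2, "dy": 0.3, "dz": -2.55, "turn": 142, "fingers": 0}, {"dx": -15.2, "dy": 0.6, "dz": -2.55, "turn": 142, "fingers": 0}, {"dx": -15.2, "dy": 0.6, "dz": -2.55, "turn": 142, "fingers": 0}])

```text
t: 26.4
eef_pos: [0.433, 0.2658, 0.1162]
ee_rot: [-1.307, 1.045, -1.044]
contact_force: [-0.4, 0.1, -0.1]
gripper_width: 0.0005
```

```bash
cat >> h.py <<'E'
def inbar(s,baz):
    b=np.radians(baz); r=s['eef_pos'][:2]-C; return np.array([[np.cos(b),np.sin(b)],[-np.sin(b),np.cos(b)]])@r
E
python3 - <<'E'
from h import *
want(-77.5,.09,.03)
s=sense(); print(inbar(s,-77.5))
im,d=viewer.get_image('wrist'); cv2.imwrite('pics/w13.png',im[:,:,::-1])
im,d=viewer.get_image('top'); cv2.imwrite('pics/t13.png',cv2.resize(im[200:290,200:350,::-1],None,fx=4,fy=4))
E
```

```text
t 26.4 phi -77.33 pos [0.433  0.2658 0.1162] polar r 0.0985 ang -100.58 q6 12.1 F [-0.4  0.1 -0.1] w 0.000545358553359382
d cm [-0.05  8.61  3.87] turn 0.17
[ 0.09060077 -0.03860046]
```

View pics/w13.png

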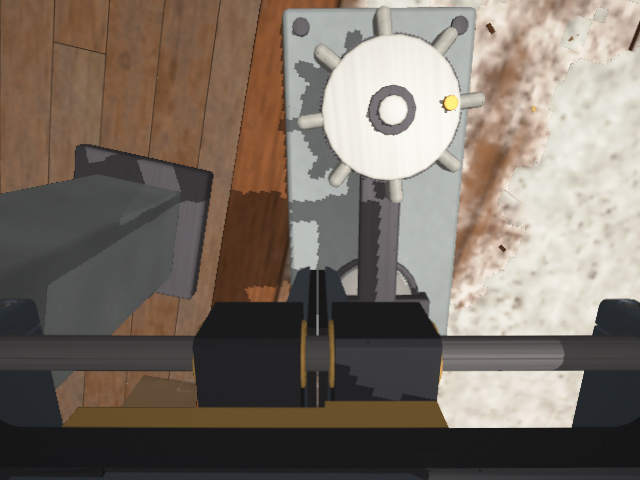

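>>> step_arm(increments=[{"dx": 0, "dy": 3, "dz": 0, "turn": 0, "fingers": 0}, {"dx": 0, "dy": 5.5, "dz": 0, "turn": 0, "fingers": 0}, {"dx": 0, "dy": 7.5, "dz": 0, "turn": 0, "fingers": 0}, {"dx": 0, "dy": 8.5, "dz": 0, "turn": 0, "fingers": 0}, {"dx": 0, "dy": 8.5, "dz": 0.5, "turn": 0, "fingers": 0}, {"dx": 0, "dy": 8.5, "dz": 0.8, "turn": 0, "fingers": 0}, {"dx": 0, "dy": 8.5, "dz": 0.8, "turn": 0, "fingers": 0}])

```text
t: 27.2
eef_pos: [0.4425, 0.2682, 0.0329]
ee_rot: [-1.302, 1.046, -1.047]
contact_force: [0.1, -0.5, 0.7]
gripper_width: 0.0003
```

Run:
```python
from h import *
want(-77.5,.09,.03)
s=sense(); print(inbar(s,-77.5))
im,d=viewer.get_image('wrist'); cv2.imwrite('pics/w14.png',im[:,:,::-1])
```

```text
t 27.2 phi -77.5 pos [0.4425 0.2682 0.0329] polar r 0.0948 ang -95.19 q6 12.1 F [ 0.1 -0.5  0.7] w 0.0003024632998599024
d cm [-0.03  0.3   2.88] turn 0.0
[ 0.09033364 -0.02881828]
```

View pics/w14.png

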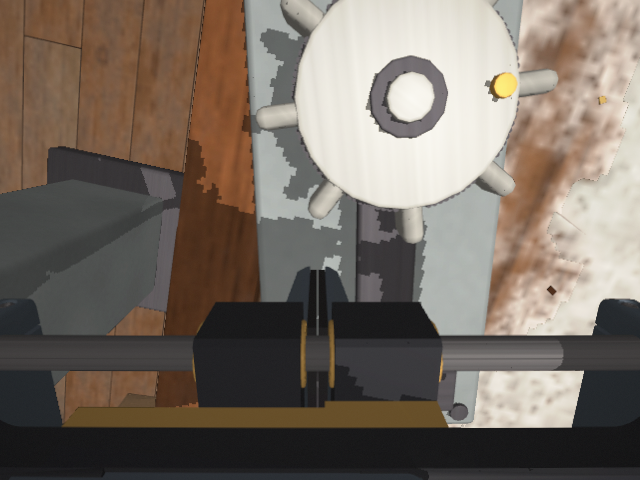

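Run:
```python
import numpy as np
for x in list(np.arange(1,21)*3):
  t=np.radians(x); q=np.array([[np.cos(t),-np.sin(t)],[np.sin(t),np.cos(t)]])@[9,-2.9]-[9,-2.9]; print(x,q.round(2))
```

```text
3 [0.14 0.47]
6 [0.25 0.96]
9 [0.34 1.44]
12 [0.41 1.93]
15 [0.44 2.43]
18 [0.46 2.92]
21 [0.44 3.42]
24 [0.4  3.91]
27 [0.34 4.4 ]
30 [0.24 4.89]
33 [0.13 5.37]
36 [-0.01  5.84]
39 [-0.18  6.31]
42 [-0.37  6.77]
45 [-0.59  7.21]
48 [-0.82  7.65]
51 [-1.08  8.07]
54 [-1.36  8.48]
57 [-1.67  8.87]
60 [-1.99  9.24]
```

First 15° to check force and that the bar moves.

>>> step_arm(increments=[{"dx": 0.14, "dy": 0.1, "dz": 0.47, "turn": -3, "fingers": 0}, {"dx": 0.25, "dy": 0.2, "dz": 0.96, "turn": -6, "fingers": 0}, {"dx": 0.34, "dy": 0.2, "dz": 1.44, "turn": -9, "fingers": 0}, {"dx": 0.41, "dy": 0.2, "dz": 1.93, "turn": -12, "fingers": 0}, {"dx": 0.44, "dy": 0.2, "dz": 2.43, "turn": -15, "fingers": 0}])

```text
t: 27.75
eef_pos: [0.466, 0.2685, 0.0306]
ee_rot: [-1.399, 0.847, -0.847]
contact_force: [-2.1, -1.5, 0.9]
gripper_width: 0.0004
```

Run:
```python
from h import *
want(-62.5,.09,.03)
s=sense(); print(inbar(s,-62.5))
im,d=viewer.get_image('wrist'); cv2.imwrite('pics/w15.png',im[:,:,::-1])
```

```text
t 27.75 phi -62.38 pos [0.466  0.2685 0.0306] polar r 0.0953 ang -81.02 q6 -4.0 F [-2.1 -1.5  0.9] w 0.0004439337417736533
d cm [-0.03  0.06  3.03] turn 0.12
[ 0.09032773 -0.03026331]
```

View pics/w15.png

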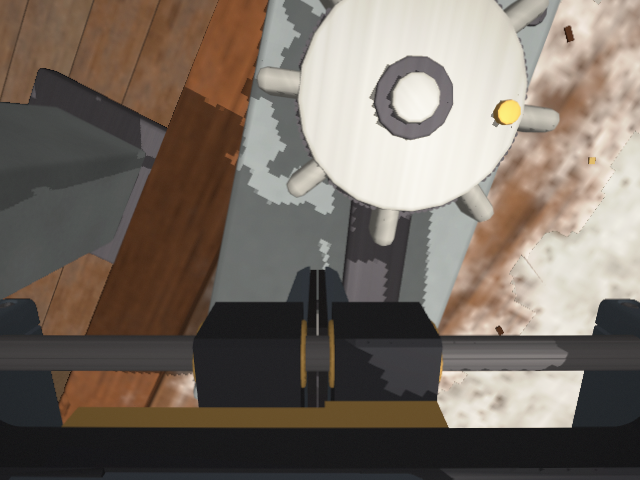

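>>> step_arm(increments=[{"dx": 0.14, "dy": 0, "dz": 0.47, "turn": -3, "fingers": 0}, {"dx": 0.25, "dy": 0, "dz": 0.96, "turn": -6, "fingers": 0}, {"dx": 0.34, "dy": 0, "dz": 1.44, "turn": -9, "fingers": 0}, {"dx": 0.41, "dy": 0, "dz": 1.93, "turn": -12, "fingers": 0}, {"dx": 0.44, "dy": 0, "dz": 2.43, "turn": -15, "fingers": 0}, {"dx": 0.46, "dy": 0, "dz": 2.92, "turn": -18, "fingers": 0}, {"dx": 0.44, "dy": 0, "dz": 3.42, "turn": -21, "fingers": 0}, {"dx": 0.4, "dy": 0, "dz": 3.91, "turn": -24, "fingers": 0}, {"dx": 0.34, "dy": 0, "dz": 4.4, "turn": -27, "fingers": 0}, {"dx": 0.24, "dy": 0, "dz": 4.89, "turn": -30, "fingers": 0}, {"dx": 0.13, "dy": 0, "dz": 5.37, "turn": -33, "fingers": 0}, {"dx": -0.01, "dy": 0, "dz": 5.84, "turn": -36, "fingers": 0}, {"dx": -0.18, "dy": 0, "dz": 6.31, "turn": -39, "fingers": 0}, {"dx": -0.37, "dy": 0, "dz": 6.77, "turn": -42, "fingers": 0}, {"dx": -0.59, "dy": 0, "dz": 7.21, "turn": -45, "fingers": 0}, {"dx": -0.82, "dy": 0, "dz": 7.65, "turn": -48, "fingers": 0}, {"dx": -0.82, "dy": 0, "dz": 7.65, "turn": -48, "fingers": 0}])

```text
t: 29.5
eef_pos: [0.5303, 0.3115, 0.0305]
ee_rot: [-1.561, 0.198, -0.199]
contact_force: [-0.6, -0.2, 0.9]
gripper_width: 0.0004
```

Run:
```python
from h import *
want(-14.5,.09,.03)
s=sense(); print(inbar(s,-14.5))
im,d=viewer.get_image('wrist'); cv2.imwrite('pics/w16.png',im[:,:,::-1])
```

```text
t 29.5 phi -14.49 pos [0.5303 0.3115 0.0305] polar r 0.0942 ang -32.81 q6 -50.6 F [-0.6 -0.2  0.9] w 0.00042528364213157305
d cm [0.06 0.05 2.96] turn 0.01
[ 0.0894502  -0.02960066]
```

View pics/w16.png

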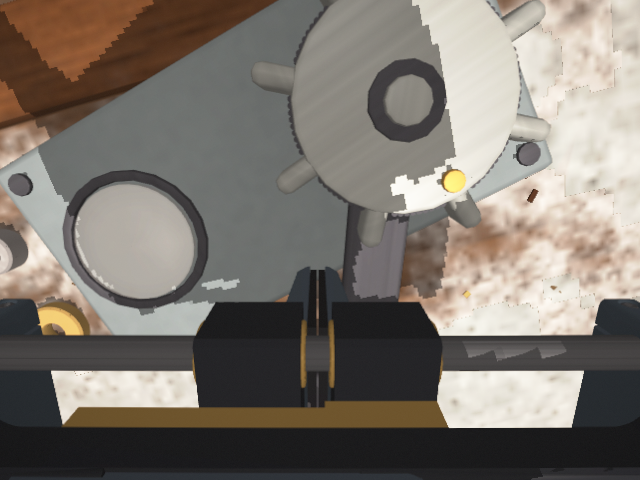

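>>> step_arm(increments=[{"dx": 0, "dy": 0, "dz": -0.6, "turn": 0, "fingers": 0}, {"dx": 0, "dy": 0, "dz": -1, "turn": 0, "fingers": 0}, {"dx": 0, "dy": -2, "dz": -1, "turn": 0, "fingers": 0}, {"dx": 0, "dy": -6, "dz": -1, "turn": 0, "fingers": 0}, {"dx": 0, "dy": -10, "dz": -1, "turn": 0, "fingers": 0}, {"dx": 2, "dy": -14, "dz": -1, "turn": 0, "fingers": 0}, {"dx": 4, "dy": -17, "dz": -1, "turn": 0, "fingers": 0}, {"dx": 6, "dy": -18, "dz": -1, "turn": 0, "fingers": 0}, {"dx": 8, "dy": -18, "dz": -1, "turn": 0, "fingers": 0}, {"dx": 8, "dy": -18, "dz": -1, "turn": 0, "fingers": 0}])

```text
t: 30.55
eef_pos: [0.6067, 0.2802, 0.2101]
ee_rot: [-1.561, 0.2, -0.202]
contact_force: [-0.2, 0.5, -0.7]
gripper_width: 0.0003
```

Run:
```python
from h import *
want(-14.5,.09,.03)
s=sense()
im,d=viewer.get_image('wrist'); cv2.imwrite('pics/w17.png',im[:,:,::-1])
stud(cv2.imread('pics/w17.png')[:320],.071,s)
im,d=viewer.get_image('top'); cv2.imwrite('pics/t17.png',cv2.resize(im[150:300,150:350,::-1],None,fx=4,fy=4))
```

```text
t 30.55 phi -14.65 pos [0.6067 0.2802 0.2101] polar r 0.176 ang -27.92 q6 -55.7 F [-0.2  0.5 -0.7] w 0.00030865678991021605
d cm [-8.16 18.    4.06] turn -0.15
[395.4  36.5] 94 r 0.0308 az 18.09
[174.1 159.5] 884 r 0.1897 az -68.08
```

View pics/w17.png

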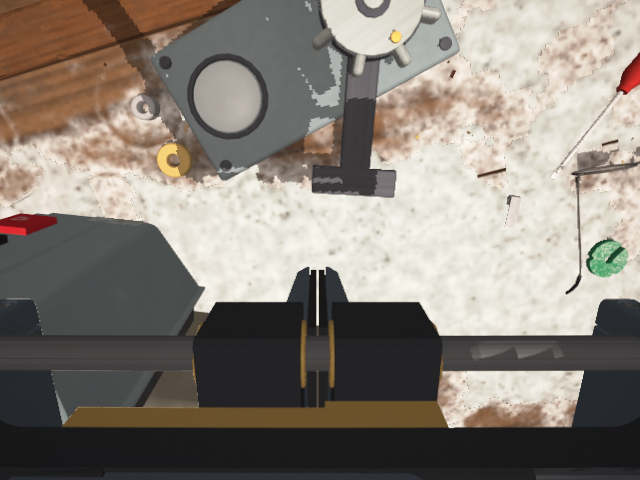

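View pics/t17.png

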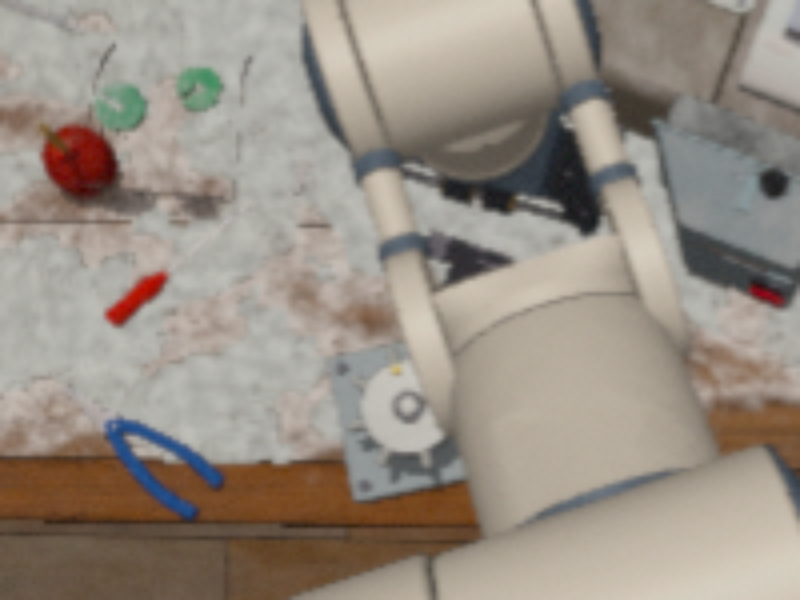

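Run:
```python
from h import *
s=sense()
for n,p,z in (('head',[354,181],.041),('lens',[227,95],.022),('gauge',[174,159],.009),('bush',[144,106],.014)):
    q=ray('wrist',[p],z,s)[0][:2]-C; print(n,q+C,np.linalg.norm(q),np.degrees(np.arctan2(q[1],q[0])))
import pickle; s2=pickle.load(open('pics/w2.pkl','rb'))
for n,p,z in (('lens/nest',[197,213],.018),('gauge',[154.4,272],.009),('bush',[120,230],.014)):
    print(n,ray('wrist',[p],z,s2)[0][:2])
from bench import finish_job; print(finish_job())
```

```text
head [0.57576697 0.32171711] 0.1311993266589556 -18.156220672553545
lens [0.47805981 0.23304037] 0.13233491635856193 -78.24518058085161
gauge [0.51740985 0.16446113] 0.20894020163880014 -71.49648534877387
bush [0.46674762 0.15652452] 0.2066686948582848 -85.65777842218182
lens/nest [0.47954816 0.23339638]
gauge [0.51986903 0.16460742]
bush [0.46932551 0.15592187]
the job is handed in; nothing more can be done
None
```

I loosened the collar by two full turns, then pushed the clamp bar aside, and handed the job in at about 31 s of the 69 s allowed. No verdict was reported.

- **Collar:** I turned it counter-clockwise in three strokes, with the fingers on either side of one rib so a fingertip pushed it round. The brass stud ended at about 18–19° against 16–16.5° at the start. With the stroke count that makes about 722°, so a degree or two over two turns.
- **Clamp bar:** I then pushed it with the shut fingertips on its robot side. The last wrist picture puts the cross head about 60° (1.04 rad) from the lens direction, short of the stop.
- **Lens blank:** It still lies in its nest and moved less than 2 mm, which is within the calibration error.
- **Bystanders:** The brass gauge and steel bush measured within 3 mm of where they were. I did not re-measure the tin, tape roll, sanding block, screwdriver or pliers; the arm never went near them.
- **Forces:** The readings I took stayed under 3 N.
- **Robot at hand-in:** The arm was clear of everything, with the fingertips 21 cm above the bench.

In the last top view the arm hid the bar and nest, so those checks rest on the wrist camera alone. No check failed or disagreed beyond the calibration error.

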